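Start the studio's paint mixer

TASK

Carry the lidded mixing pot upright onto the mixer's drive base so that it sits fully home over the two alignment pegs, and let go of it. Then, on the sloping control desk, press the round key, then the bar key, then the square key, one at a time, each down at least half way for about half a second and up again, gently, without ramming it against its stop; leave the cross key and everything else on the table alone.

Things in the scene. Friction and masses are not known exactly. Their poses are not given: they have to be found in the camera images.
- pot: Lidded paint-mixing pot, loose, about 0.5 kg. Origin: centre of underside, z up. Foot plate 130 (x) x 84 (y) x 14 mm with two 16 mm through-holes at x = +-50 mm, y = 0; steel body 82 mm across, lid (86 mm across) up to z = 110 mm; on the lid a centred bar handle 70 (x) x 20 (y) mm, z = 110 to 147 mm: grip it across y from above. Same after half a turn.
- base_seat (a point): Centre of the flat top (170 x 125 mm, 38 mm above the table) of the fixed grey mixer drive base; x along its long side, z up. Steel pegs 10 mm across, 12 mm high, tips tapered, stand at x = +-50 mm, y = 0. Pot fully home: its origin here, its x along this x (either way round); resting on the peg tips it is 12 mm too high.
- desk_row (a point): Middle of the key row on the face of the fixed control desk's sloping panel, 60 mm above the table; desk 340 mm wide. x into the desk, away from the robot; y along the row; z up. Panel's outward normal is (-sin 35deg, 0, cos 35deg) here: to press square, the tool leans 35 degrees from vertical, tips away from the robot. Key slots at y = -93, -31, 31, 93 mm.
- lamp_bar (a point): Middle of the fixed lamp bar over the keys: 18 mm thick, 340 mm long, parallel to the key row, 235 mm above the table; arms and posts 12 mm wide at its ends (164 mm from the middle). An upright gripper cannot reach the keys under it; one leaning back towards the robot square to the panel passes below.
- round (a joint): Round white key, 48 mm across. Joint: 0 = up, 0.016 m = hard against its stop, square into the panel; spring 1.4 N at the start, 5.2 N half way (8 mm), 9 N at the stop; from 6.5 mm on it counts as pressed; rises by itself when released.
- bar (a joint): Bar-shaped white key, 58 mm up the slope x 24 mm along the row. Joint: 0 = up, 0.016 m = hard against its stop, square into the panel; spring 1.4 N at the start, 5.2 N half way (8 mm), 9 N at the stop; from 6.5 mm on it counts as pressed; rises by itself when released.
- square (a joint): Square white key, 46 x 46 mm. Joint: 0 = up, 0.016 m = hard against its stop, square into the panel; spring 1.4 N at the start, 5.2 N half way (8 mm), 9 N at the stop; from 6.5 mm on it counts as pressed; rises by itself when released.
- cross (a joint): Cross-shaped white key, 50 x 50 mm, arms 17 mm wide, not to be pressed. Joint: 0 = up, 0.016 m = hard against its stop, square into the panel; spring 1.4 N at the start, 5.2 N half way (8 mm), 9 N at the stop; from 6.5 mm on it counts as pressed; rises by itself when released.
- round_seat (a point): Fixed point over the sloping panel marking the round key's slot (slots vary); axes as desk_row. The centre of the key's top stands straight above (world z) this point by 0 to 26 mm: each key's stem is set to its own height, which this point does NOT show (feel for it, or look). At 0 it is 30 mm off the panel.
- bar_seat (a point): Fixed point over the sloping panel marking the bar key's slot (slots vary); axes as desk_row. The centre of the key's top stands straight above (world z) this point by 0 to 26 mm: each key's stem is set to its own height, which this point does NOT show (feel for it, or look). At 0 it is 30 mm off the panel.
- square_seat (a point): Fixed point over the sloping panel marking the square key's slot (slots vary); axes as desk_row. The centre of the key's top stands straight above (world z) this point by 0 to 26 mm: each key's stem is set to its own height, which this point does NOT show (feel for it, or look). At 0 it is 30 mm off the panel.
- cross_seat (a point): Fixed point over the sloping panel marking the cross key's slot (slots vary); axes as desk_row. The centre of the key's top stands straight above (world z) this point by 0 to 26 mm: each key's stem is set to its own height, which this point does NOT show (feel for it, or look). At 0 it is 30 mm off the panel.
- ink_jar: Amber glass ink jar 60 mm across, 85 high, origin under its centre. Bystander: leave alone.
- ink_roller: Ink roller lying flat: 90 mm rubber roll, 36 mm thick, wooden grip, about 190 mm long, origin near its middle. Bystander: leave alone.
- tape_roll: Roll of tape lying flat, 90 mm across, 24 high, origin under its centre. Bystander: leave alone.
- palette_knife: Palette knife with wooden handle lying flat, about 280 mm long, origin near its middle. Bystander: leave alone.

How it is judged:
On the way, in this order (a step that is already met when the one before it is completed fails the run):
1. the pot is fully home on the drive base and let go (z of pot in the frame of base_seat between -0.004 and 0.004 m and horizontal distance between pot and base_seat below 0.006 m and angle between pot's own z axis and vertical below 0.06 rad and angle between the x axis of pot and the x axis of base_seat, either way round below 0.12 rad and contact force between the fingers and pot below 0.1 N), for 0.3 s.
2. the round key is pressed down, alone (all of step 1 and value of joint round above 0.0065 m and value of joint each of bar, square, cross below 0.002 m), for 0.2 s.
3. the bar key is pressed down, alone (all of step 1 and value of joint bar above 0.0065 m and value of joint each of round, square, cross below 0.002 m), for 0.2 s.
4. the square key is pressed down, alone (all of step 1 and value of joint square above 0.0065 m and value of joint each of round, bar, cross below 0.002 m), for 0.2 s.
At the end, for the whole second after the job is handed in: The pot rests fully home on the drive base: within 6 mm of its centre, within 4 mm of its height, upright within 0.06 rad and turned within 0.12 rad of it (either way round), let go and at rest; all four keys are up again (under 2 mm) (all of step 1 and linear speed of pot below 0.02 m/s and value of joint each of round, bar, square, cross below 0.002 m); the robot touches nothing.
It fails at once if the cross key is pressed (over 3 mm) (value of joint cross above 0.003 m).
It fails at once if two keys are down at once (both over 3 mm) (value of joint each of round, bar above 0.003 m or value of joint each of round, square above 0.003 m or value of joint each of round, cross above 0.003 m or value of joint each of bar, square above 0.003 m or value of joint each of bar, cross above 0.003 m or value of joint each of square, cross above 0.003 m).
It fails at once if a key is pressed harder than 40 N (value of joint any of round, bar, square, cross above 0.001 m and contact force between the fingers and anything else above 40 N).
It fails at once if the pot is tipped by more than 0.35 rad (angle between pot's own z axis and vertical above 0.35 rad).
It fails at once if a bystander is moved more than 20 mm (distance of any of ink_jar, ink_roller, tape_roll, palette_knife from where it was at the start of the episode above 0.02 m).
It also fails if it takes over 64 s, if anything falls off the work surface, if the arm or the gripper's body presses on something with over 40 N, if the wrist force passes 120 N, or if a joint passes its speed limit or range.

ROBOT

A 6-joint arm with a two-finger parallel gripper is mounted at the origin on the work surface. World frame = base frame: x ahead of the robot, y to its left, z up, the work surface at z = 0. Lengths are in m, angles in rad, forces in N, time in s.
With the tool pointing down it reaches from about 0.225 to 0.875 m from the base axis. Payload 3.4 kg.
Tool frame: the origin (TCP) lies at the very end of the fingers, on their centre line; the grasp point (between the pads) lies manip.grip_point_offset behind it (manip.grip_point_offset is the distance from the TCP to the grasp point, in m); z points along the fingers, y is the line along which they close (so a half turn about z gives the same grasp; the last joint's range is limited). The gripper opens to 85 mm and grips with 20 to 120 N. Pads are 22 mm wide; open, the fingers measure 114 mm over their backs; the gripper's body (76 mm by 85 mm) begins 54 mm behind the grasp point. The pads swing forward as they close: fully open they stand 13 mm farther back than shut.
Start: joints at [-1.457, 0.276, 1.505, -0, 1.361, -0.121], TCP at [0.134, -0.559, 0.231] pointing down, gripper open.
Joint ranges: [-2.89, 2.89], [-0.75, 2.08], [0.22, 2.7], [-1.18, 4.32], [0.11, 2.71], [-2.7, 2.7]. Speed limits (rad/s): [2.57, 2.57, 3.14, 3.14, 3.14, 3.14].

INTERFACE

Orientations are given as a unit quaternion [w, x, y, z].
In Python, from rig import manip gives the robot as it stands.
- The arm moves only by the shell command python3 -m pendant 'ROWS' [FORCE]. ROWS is JSON, a list of rows, each an object of numbers: "jaw": the opening, from -1 (shut) to 1 (fully open); "tx", "ty", "tz": the shift along the world's x, y, z in cm; "ax", "ay", "az": the turn, a rotation vector about the world's x, y, z in degrees. In form: [{"jaw": .., "tx": .., "ty": .., "tz": .., "ax": .., "ay": .., "az": ..}, ...]. A call has 1 to 10 rows; each row is the pose to reach, as a shift and turn from the pose commanded when the call began; what a row does not reach only later rows make up. A row lasts 1/8 s, in which the tool goes at most 62.5 mm and 10.7 degrees, less where a joint would pass 70% of its speed; a pose out of reach is approached as far as the arm can. A call with a gripper value outside its range is refused whole. The fingers move at their own pace and stop on an object; FORCE is the grip in N (left out, the last holds). Time passes only in rows, so rows that repeat a pose let the fingers close. It gives the time, the measured TCP pose, the force, the opening and the grip force at its end, in the units of the state.
- manip.get_state(): the state, without advancing time (a new reading comes with each control period).
- manip.get_image(name): name is "scene" or "top" or "wrist"; returns a dict with "pixels" (420x560x3 uint8, blue, green, red), "depth" (420x560 float32, m along the optical axis (not along the pixel's ray), 0 where there is no reading), "fx", "fy", "cx", "cy" (pixels), "pose" (4x4, takes a point from camera to world coordinates). Camera axes: x right, y down, z forward; pixel columns grow to the right and rows downward; lengths in m; the calibration is good to about 2 mm. A picture is of the moment at which its call begins.
- manip.sign_off(): hands the job in; it is judged then, once.
The state is a dict: "clock": time; "qpos": joint angles; "qd": joint speeds; "effort": joint torques, N m; "position": TCP position; "ee_rot": TCP orientation; "contact_force": force on the tool from outside, world axes, zero at the start; "moment": the same for the moment, N m; "width": finger opening in m; "gripper_force": force on a finger pad.
Only numpy, scipy, OpenCV 4.12 (cv2) and the standard library are available. Lean on these libraries where they do the work, as an engineer would, in place of code of your own. Each camera call takes 0.05 s, during which the arm holds its last target. There are 200 camera calls.

## Working session

There is one attempt and no reset: what is moved stays moved. The work goes in short steps, Python scripts to look and compute and a shell command to move; the robot and the scene stay as the last step left them, time stands still between calls to the robot, and variables do not carry over. Pictures are saved under pics/ and viewed, at most 10 in all, crops included, and the job is handed in when it is done.

```bash
mkdir -p pics; ls; cat > h.py <<'E'
import numpy as np,cv2,pickle
from rig import manip
def snap(n,tag):
    d=manip.get_image(n); cv2.imwrite(f'pics/{tag}.png',d['pixels']); pickle.dump(d,open(f'{tag}.pkl','wb')); return d
def load(tag): return pickle.load(open(f'{tag}.pkl','rb'))
def cloud(d):
    z=d['depth']; v,u=np.mgrid[:z.shape[0],:z.shape[1]]
    p=np.stack([(u-d['cx'])/d['fx']*z,(v-d['cy'])/d['fy']*z,z,np.ones_like(z)],-1)
    w=(p@np.array(d['pose']).T)[...,:3]; w[z==0]=np.nan; return w
E
python3 - <<'E'
from h import *
s=manip.get_state(); print(s, manip.grip_point_offset)
for n in ['top','scene']:
    d=snap(n,n+'0'); print(n,np.array(d['pose']).round(3).tolist(),d['fx'],d['cx'],d['cy'])
cv2.imwrite('pics/a.png',cv2.resize(np.hstack([load('top0')['pixels'],load('scene0')['pixels']]),None,fx=.7,fy=.7))
E
```

```text
pics
{'clock': 0.0, 'qpos': array([-1.45702075e+00,  2.76597553e-01,  1.50618483e+00,  7.15601321e-06,
        1.36069925e+00, -1.21016420e-01]), 'qd': array([-0.00038097,  0.00075853, -0.0016405 , -0.0013458 ,  0.00070321,
        0.00212533]), 'effort': array([-3.27268419e-03, -4.16782701e+01, -2.45808578e+01, -7.97353914e-04,
        1.08479595e-02,  1.31179172e-05]), 'position': array([ 0.13369309, -0.55867178,  0.23041766]), 'ee_rot': array([-9.44472378e-04,  9.93116645e-01,  1.17125731e-01,  6.91804961e-06]), 'contact_force': array([ 0.25710097, -0.5701306 , -0.4464321 ]), 'moment': array([ 0.00987145, -0.06792266,  0.03209963]), 'gripper_force': 0.0, 'width': 0.08578702926573434} 0.0187
top [[-0.007, -0.97, 0.244, 0.31], [-1.0, 0.006, -0.006, 0.028], [0.005, -0.244, -0.97, 1.048], [0.0, 0.0, 0.0, 1.0]] 429.1367324764749 283.30649202513047 213.37989279195952
scene [[0.831, 0.369, -0.416, 1.072], [0.556, -0.569, 0.606, -0.765], [-0.013, -0.735, -0.678, 1.05], [0.0, 0.0, 0.0, 1.0]] 523.751297112445 268.82636002036384 207.06281762558072
```

View pics/top0.png

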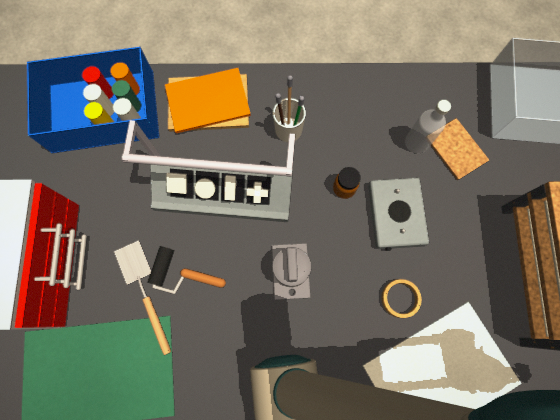

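View pics/scene0.png

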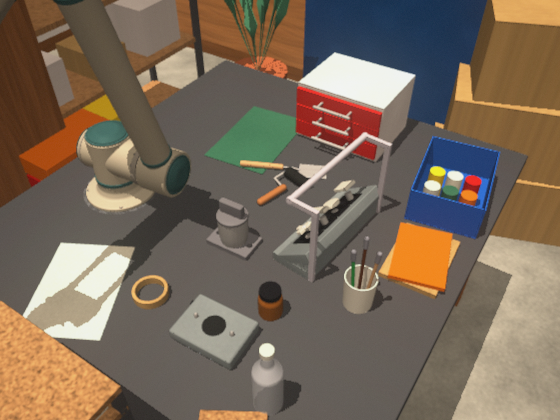

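The top view shows the pot at (291,267) with its handle vertical in the image. The drive base is at (399,212), with pegs near (397,191) and (402,233). The keys run left to right: square (177,184), round (205,187), bar (231,187) and cross (258,190). The lamp bar runs from (125,158) to (292,168).

```bash
cat > m.py <<'E'
from h import *
def rect(P):
    (c,s,a)=cv2.minAreaRect((P[:,:2]*1000).astype(np.float32)); return np.round(c,1),np.round(s,1),round(a,1)
for n in ['top0','scene0']:
    w=cloud(load(n)); X,Y,Z=w[...,0],w[...,1],w[...,2]
    print(n)
    def near(x,y,r,a,b): 
        m=(np.hypot(X-x,Y-y)<r)&(Z>a)&(Z<b); return w[m]
    if n=='top0':
        pot=w[267,291]; base=w[222,399]; ks=[w[184,177],w[187,205],w[187,231],w[190,258]]
        print('raw',pot,base,ks)
    for nm,c,r,a,b in [('handle',pot,.07,.130,.16),('lid',pot,.07,.1,.118),('foot',pot,.09,.008,.02),('base',base,.13,.030,.045)]:
        P=near(c[0],c[1],r,a,b); 
        if len(P)>5: print(nm,len(P),'medz',np.median(P[:,2]).round(4),rect(P))
w=cloud(load('top0'))
for u,v in [(397,190),(397,191),(402,232),(402,233),(125,158),(160,162),(208,162),(250,166),(290,168)]: print(u,v,w[v,u].round(4))
E
python3 m.py
```

```text
top0
raw [0.42049831 0.00635799 0.1465247 ] [ 0.54072817 -0.25837197  0.03874004] [array([0.61654933, 0.26430302, 0.11066115]), array([0.61563468, 0.20382538, 0.08986441]), array([0.60927499, 0.14083873, 0.10873191]), array([0.60632829, 0.0797543 , 0.09396748])]
handle 317 medz 0.1471 (array([427.3,   4.3]), array([69.3, 20.1]), 2.5)
lid 860 medz 0.1092 (array([428.2,   5.3]), array([83.6, 84.4]), 88.6)
foot 694 medz 0.0145 (array([427.9,   4.3]), array([130.4,  83.9]), 2.7)
base 3428 medz 0.0383 (array([ 567.1, -239.5]), array([171.6, 169.3]), 3.1)
scene0
handle 236 medz 0.1439 (array([427.4,   2.4]), array([71.8, 26.5]), 1.9)
lid 394 medz 0.1076 (array([434.5,  -6.8]), array([82.9, 66. ]), 42.2)
foot 547 medz 0.0129 (array([426.2,   2.7]), array([134.4,  91.4]), 2.1)
base 3418 medz 0.0372 (array([ 566.2, -242.2]), array([171.5, 170.8]), 4.2)
397 190 [ 0.6183 -0.2563  0.0494]
397 191 [ 0.616  -0.2564  0.0485]
402 232 [ 0.5154 -0.2628  0.042 ]
402 233 [ 0.513  -0.2628  0.0416]
125 158 [0.6283 0.3375 0.2429]
160 162 [0.6201 0.2677 0.2412]
208 162 [0.6183 0.1714 0.2444]
250 166 [0.6105 0.088  0.2417]
290 168 [0.6058 0.0083 0.2419]
```

```bash
python3 -m pendant '[{"jaw":1,"tx":5,"ty":10,"az":-3},{"jaw":1,"tx":9,"ty":17,"az":-6},{"jaw":1,"tx":12,"ty":23,"az":-9},{"jaw":1,"tx":15,"ty":29,"az":-11},{"jaw":1,"tx":18,"ty":34.5,"az":-11},{"jaw":1,"tx":21,"ty":40,"az":-11},{"jaw":1,"tx":24,"ty":46,"az":-11},{"jaw":1,"tx":27,"ty":51.5,"az":-11},{"jaw":1,"tx":29.4,"ty":56.2,"az":-11},{"jaw":1,"tx":29.4,"ty":56.2,"az":-11}]' 40
python3 - <<'E'
from h import *
from m import rect
import m
for n in ['top0','scene0']:
    w=cloud(load(n)); X,Y,Z=np.moveaxis(w,-1,0)
    M=(Z>.033)&(Z<.042)&(X>.45)&(X<.68)&(Y<-.17)&(Y>-.35)
    k,l,st,_=cv2.connectedComponentsWithStats(M.astype(np.uint8)); i=1+st[1:,4].argmax(); print(n,rect(w[l==i]))
    P=w[(Z>.043)&(Z<.056)&(abs(X-.566)<.06)&(abs(Y+.26)<.04)]; 
    print(len(P),[ (P[s].mean(0).round(4),s.sum()) for s in (P[:,0]>.566,P[:,0]<.566)])
d=snap('wrist','w1'); print(manip.get_state()['position'],manip.get_state()['ee_rot'])
w=cloud(d);X,Y,Z=np.moveaxis(w,-1,0)
for a,b in((.135,.16),(.008,.022)): print(rect(w[(Z>a)&(Z<b)&(np.hypot(X-.427,Y-.004)<.09)]))
E
```

```text
top0
raw [0.42049831 0.00635799 0.1465247 ] [ 0.54072817 -0.25837197  0.03874004] [array([0.61654933, 0.26430302, 0.11066115]), array([0.61563468, 0.20382538, 0.08986441]), array([0.60927499, 0.14083873, 0.10873191]), array([0.60632829, 0.0797543 , 0.09396748])]
handle 317 medz 0.1471 (array([427.3,   4.3]), array([69.3, 20.1]), 2.5)
lid 860 medz 0.1092 (array([428.2,   5.3]), array([83.6, 84.4]), 88.6)
foot 694 medz 0.0145 (array([427.9,   4.3]), array([130.4,  83.9]), 2.7)
base 3428 medz 0.0383 (array([ 567.1, -239.5]), array([171.6, 169.3]), 3.1)
scene0
handle 236 medz 0.1439 (array([427.4,   2.4]), array([71.8, 26.5]), 1.9)
lid 394 medz 0.1076 (array([434.5,  -6.8]), array([82.9, 66. ]), 42.2)
foot 547 medz 0.0129 (array([426.2,   2.7]), array([134.4,  91.4]), 2.1)
base 3418 medz 0.0372 (array([ 566.2, -242.2]), array([171.5, 170.8]), 4.2)
397 190 [ 0.6183 -0.2563  0.0494]
397 191 [ 0.616  -0.2564  0.0485]
402 232 [ 0.5154 -0.2628  0.042 ]
402 233 [ 0.513  -0.2628  0.0416]
125 158 [0.6283 0.3375 0.2429]
160 162 [0.6201 0.2677 0.2412]
208 162 [0.6183 0.1714 0.2444]
250 166 [0.6105 0.088  0.2417]
290 168 [0.6058 0.0083 0.2419]
top0 (array([ 567.7, -260.5]), array([170.4, 125. ]), 3.0)
35 [(array([ 0.6124, -0.2547,  0.0473]), np.int64(18)), (array([ 0.5217, -0.2614,  0.0479]), np.int64(17))]
scene0 (array([ 568. , -263.6]), array([170.6, 125. ]), 3.2)
32 [(array([ 0.6179, -0.2601,  0.0474]), np.int64(17)), (array([ 0.52  , -0.2671,  0.0467]), np.int64(15))]
[ 0.13372298 -0.55883126  0.23062097] [-7.06662373e-04  9.93117160e-01  1.17123039e-01  5.97355799e-06]
(array([0., 0.]), array([0., 0.]), 0.0)
(array([0., 0.]), array([0., 0.]), 0.0)invalid input at $[0]: expected keys jaw, tx, ty, tz, ax, ay, az
```

```bash
python3 -m pendant '[{"jaw":1,"tx":5,"ty":10,"tz":0,"ax":0,"ay":0,"az":-3},{"jaw":1,"tx":9,"ty":17,"tz":0,"ax":0,"ay":0,"az":-6},{"jaw":1,"tx":12,"ty":23,"tz":0,"ax":0,"ay":0,"az":-9},{"jaw":1,"tx":15,"ty":29,"tz":0,"ax":0,"ay":0,"az":-11},{"jaw":1,"tx":18,"ty":34.5,"tz":0,"ax":0,"ay":0,"az":-11},{"jaw":1,"tx":21,"ty":40,"tz":0,"ax":0,"ay":0,"az":-11},{"jaw":1,"tx":24,"ty":46,"tz":0,"ax":0,"ay":0,"az":-11},{"jaw":1,"tx":27,"ty":51.5,"tz":0,"ax":0,"ay":0,"az":-11},{"jaw":1,"tx":29.4,"ty":56.2,"tz":0,"ax":0,"ay":0,"az":-11},{"jaw":1,"tx":29.4,"ty":56.2,"tz":0,"ax":0,"ay":0,"az":-11}]' 40
python3 - <<'E'
from h import *
def rect(P):
    (c,s,a)=cv2.minAreaRect((P[:,:2]*1000).astype(np.float32)); return np.round(c,1),np.round(s,1),round(a,1)
s=manip.get_state();print(s['clock'],s['position'],s['ee_rot'])
d=snap('wrist','w2'); w=cloud(d);X,Y,Z=np.moveaxis(w,-1,0); print(np.array(d['pose']).round(3).tolist())
for a,b in((.135,.16),(.008,.022)): print(rect(w[(Z>a)&(Z<b)&(np.hypot(X-.427,Y-.004)<.09)]))
E
```

```text
clock: 1.4
position: [0.4241, -0.0035, 0.2315]
ee_rot: [0.0, 1.0, 0.022, 0.0]
contact_force: [-0.0, -0.9, 0.2]
width: 0.0853
gripper_force: 0.0
1.4 [ 0.42406317 -0.00351444  0.23147601] [3.26919099e-04 9.99767475e-01 2.15571745e-02 4.20427061e-04]
[[0.042, -0.955, -0.293, 0.499], [-0.999, -0.04, -0.014, -0.0], [0.001, 0.293, -0.956, 0.375], [0.0, 0.0, 0.0, 1.0]]
(array([428.7,   5. ]), array([69.1, 19.5]), 2.5)
(array([428.1,   4.8]), array([128.6,  84.2]), 2.4)
```

View pics/w2.png

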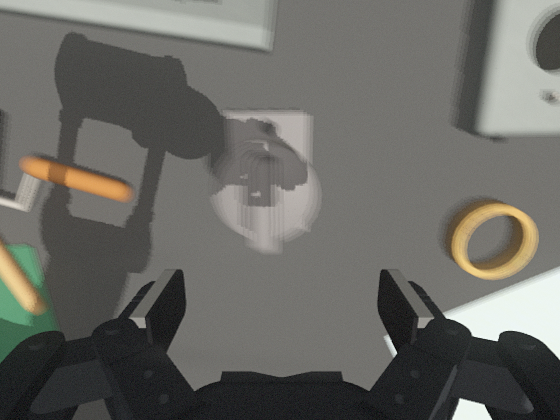

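The wrist view (blurred, since the arm was still settling) shows the pot centred at about (262,190), with the fingers straddling its y axis. All views agree on the pot at about (0.428, 0.004).

```bash
python3 -m pendant '[{"jaw":1,"tx":0,"ty":0.1,"tz":-4,"ax":0,"ay":0,"az":0},{"jaw":1,"tx":0,"ty":0.1,"tz":-8,"ax":0,"ay":0,"az":0},{"jaw":1,"tx":0,"ty":0.1,"tz":-10.5,"ax":0,"ay":0,"az":0},{"jaw":1,"tx":0,"ty":0.1,"tz":-11.4,"ax":0,"ay":0,"az":0},{"jaw":1,"tx":0,"ty":0.1,"tz":-11.4,"ax":0,"ay":0,"az":0},{"jaw":-1,"tx":0,"ty":0.1,"tz":-11.4,"ax":0,"ay":0,"az":0},{"jaw":-1,"tx":0,"ty":0.1,"tz":-11.4,"ax":0,"ay":0,"az":0},{"jaw":-1,"tx":0,"ty":0.1,"tz":-11.4,"ax":0,"ay":0,"az":0},{"jaw":-1,"tx":0,"ty":0.1,"tz":-11.4,"ax":0,"ay":0,"az":0},{"jaw":-1,"tx":0,"ty":0.1,"tz":-11.4,"ax":0,"ay":0,"az":0}]' 60
```

```text
clock: 2.7
position: [0.4225, -0.0046, 0.1167]
ee_rot: [0.0, 1.0, 0.022, -0.001]
contact_force: [-0.6, 0.5, -4.8]
width: 0.0192
gripper_force: 61.3
```

```bash
python3 -m pendant '[{"jaw":-1,"tx":0,"ty":0,"tz":1,"ax":0,"ay":0,"az":0},{"jaw":-1,"tx":0,"ty":0,"tz":4,"ax":0,"ay":0,"az":0},{"jaw":-1,"tx":0,"ty":0,"tz":8,"ax":0,"ay":0,"az":0},{"jaw":-1,"tx":0,"ty":0,"tz":11,"ax":0,"ay":0,"az":0},{"jaw":-1,"tx":3,"ty":-5,"tz":11,"ax":0,"ay":0,"az":0},{"jaw":-1,"tx":5.5,"ty":-10,"tz":11,"ax":0,"ay":0,"az":0.5},{"jaw":-1,"tx":8,"ty":-15,"tz":11,"ax":0,"ay":0,"az":0.5},{"jaw":-1,"tx":10.5,"ty":-20,"tz":11,"ax":0,"ay":0,"az":0.5},{"jaw":-1,"tx":13,"ty":-23,"tz":11,"ax":0,"ay":0,"az":0.5},{"jaw":-1,"tx":14,"ty":-25.5,"tz":11,"ax":0,"ay":0,"az":0.5}]'
python3 -m pendant '[{"jaw":-1,"tx":0,"ty":0,"tz":0,"ax":0,"ay":0,"az":0},{"jaw":-1,"tx":0,"ty":0,"tz":0,"ax":0,"ay":0,"az":0},{"jaw":-1,"tx":0,"ty":0,"tz":0,"ax":0,"ay":0,"az":0}]'
cat > k.py <<'E'
from h import *
import sys
def rect(P):
    (c,s,a)=cv2.minAreaRect((P[:,:2]*1000).astype(np.float32)); return np.round(c,1),np.round(s,1),round(a,1)
t=sys.argv[1]; s=manip.get_state();print(s['clock'],s['position'],s['ee_rot'])
p=s['position']
for n in ['wrist','scene','top']:
    d=snap(n,n+t); w=cloud(d);X,Y,Z=np.moveaxis(w,-1,0); b=p[2]-.1167
    print(n,np.array(d['pose'])[:3,3].round(3))
    for nm,a,c in(('handle',.135,.16),('lid',.1,.118),('foot',.008,.022)):
        P=w[(Z>a+b)&(Z<c+b)&(np.hypot(X-p[0],Y-p[1])<.1)]
        if len(P)>20: print(nm,len(P),np.median(P[:,2]),rect(P))
    P=w[(Z>.043)&(Z<.056)&(abs(X-.568)<.09)&(abs(Y+.262)<.05)]
    print('pegs',[(P[q].mean(0).round(4),q.sum()) for q in (P[:,0]>.568,P[:,0]<.568)])
E
python3 k.py 3
```

```text
clock: 3.95
position: [0.5645, -0.2613, 0.2266]
ee_rot: [-0.0, 1.0, 0.025, -0.0]
contact_force: [0.8, 1.2, -5.9]
width: 0.0192
gripper_force: 61.3
clock: 4.32
position: [0.563, -0.2585, 0.2274]
ee_rot: [-0.0, 1.0, 0.026, -0.0]
contact_force: [-0.2, -0.0, -4.9]
width: 0.0192
gripper_force: 61.3
4.325 [ 0.5629664  -0.25848265  0.22737774] [-2.75399779e-04  9.99658502e-01  2.61288051e-02 -2.97821566e-04]
wrist [ 0.638 -0.255  0.371]
handle 10575 0.25835858923712834 (array([ 568.2, -258.3]), array([51.3, 66. ]), 60.0)
lid 10733 0.22018203126194968 (array([ 576.7, -257.6]), array([68.5, 85.3]), 2.7)
foot 5321 0.12554327856989927 (array([ 606.8, -255.9]), array([51.3, 84.4]), 3.2)
pegs [(array([ 0.6177, -0.2578,  0.0493]), np.int64(65)), (array([nan, nan, nan]), np.int64(0))]
scene [ 1.072 -0.765  1.05 ]
handle 303 0.2567005340847487 (array([ 573.9, -258. ]), array([54.3, 44.2]), 30.7)
lid 648 0.21865559307615334 (array([ 572.1, -263.6]), array([84.4, 74.1]), 57.4)
foot 956 0.12423507591324601 (array([ 565.4, -260.1]), array([133.8,  87.5]), 4.1)
pegs [(array([ 0.6148, -0.2638,  0.0465]), np.int64(21)), (array([ 0.526 , -0.2797,  0.0439]), np.int64(3))]
top [0.31  0.028 1.048]
lid 246 0.21962028975874182 (array([ 573.8, -231.9]), array([31.6, 76.3]), 79.7)
foot 544 0.12554797541397333 (array([ 565.8, -231. ]), array([ 40.4, 131.2]), 88.6)
pegs [(array([ 0.5897, -0.224 ,  0.0439]), np.int64(2)), (array([ 0.5292, -0.2508,  0.0456]), np.int64(8))]k.py:14: RuntimeWarning: Mean of empty slice.
  print('pegs',[(P[q].mean(0).round(4),q.sum()) for q in (P[:,0]>.568,P[:,0]<.568)])
  ret = um.true_divide(
```

View pics/wrist3.png

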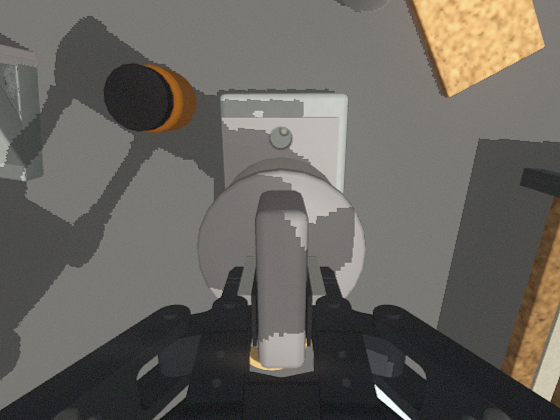

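The wrist view shows the pot hanging over the base, with a peg visible inside the foot's front hole at (281,137). The base edges are at u=221 and 347, with the front edge at v=95. The jar at (150,98) is clear.

```bash
cat > f.py <<'E'
from h import *
import sys
d=load(sys.argv[1]); w=cloud(d);X,Y,Z=np.moveaxis(w,-1,0); zf=float(sys.argv[2])
for nm,z,L,W in(('base',.038,.085,.0625),('foot',zf,.065,.042)):
    M=((abs(Z-z)<.005)&(X>.58)&(abs(Y+.26)<.09)).astype(np.uint8)
    k,l,st,_=cv2.connectedComponentsWithStats(M); i=1+st[1:,4].argmax(); m=l==i
    P=w[m][:,:2]; v,u=np.nonzero(m)
    # robust edges: rotate by yaw, extreme percentiles
    best=None
    for a in np.radians(np.arange(0,7,.25)):
        e=np.array([np.cos(a),np.sin(a)]);n=np.array([-e[1],e[0]]); s=P@e;t=P@n
        A=np.ptp(t)
        if best is None or A<best[0]: best=(A,a,e,n,s.max(),t.max(),t.min())
    A,a,e,n,sm,t1,t0=best; c=e*(sm-L)+n*(t1+t0)/2
    print(nm,len(P),'yaw',np.degrees(a),'width',A,'z',np.median(w[m][:,2]),'centre',c.round(4), 'peg',(c+.05*e).round(4))
E
python3 f.py wrist3 .1253
```

```text
base 3464 yaw 3.25 width 0.12481318657536686 z 0.03836027216845447 centre [ 0.5684 -0.2611] peg [ 0.6183 -0.2583]
foot 5310 yaw 2.75 width 0.08426054787342852 z 0.12554474027871365 centre [ 0.5671 -0.2577] peg [ 0.617  -0.2553]
```

```bash
python3 -m pendant '[{"jaw":-1,"tx":0.13,"ty":-0.34,"tz":-2,"ax":0,"ay":0,"az":0.5},{"jaw":-1,"tx":0.13,"ty":-0.34,"tz":-4,"ax":0,"ay":0,"az":0.5},{"jaw":-1,"tx":0.13,"ty":-0.34,"tz":-5.4,"ax":0,"ay":0,"az":0.5},{"jaw":-1,"tx":0.13,"ty":-0.34,"tz":-5.4,"ax":0,"ay":0,"az":0.5},{"jaw":-1,"tx":0.13,"ty":-0.34,"tz":-5.4,"ax":0,"ay":0,"az":0.5},{"jaw":-1,"tx":0.13,"ty":-0.34,"tz":-5.4,"ax":0,"ay":0,"az":0.5}]'
python3 -c "
from h import *
snap('wrist','wrist4'); print(manip.get_state()['position'])"; python3 f.py wrist4 .0715
```

```text
clock: 5.22
position: [0.5654, -0.2632, 0.1744]
ee_rot: [0.001, 1.0, 0.03, 0.001]
contact_force: [-0.0, -1.0, -5.8]
width: 0.0191
gripper_force: 61.3
[ 0.56525045 -0.26315552  0.17426982]
base 5624 yaw 3.25 width 0.1246707062265785 z 0.03838757466080331 centre [ 0.5684 -0.261 ] peg [ 0.6183 -0.2582]
foot 5319 yaw 3.5 width 0.08423346990958769 z 0.07268950762002968 centre [ 0.5697 -0.2628] peg [ 0.6196 -0.2597]
```

```bash
python3 -m pendant '[{"jaw":-1,"tx":-0.13,"ty":0.18,"tz":0,"ax":0,"ay":0,"az":-0.2},{"jaw":-1,"tx":-0.13,"ty":0.18,"tz":-0.3,"ax":0,"ay":0,"az":-0.2},{"jaw":-1,"tx":-0.13,"ty":0.18,"tz":-0.6,"ax":0,"ay":0,"az":-0.2},{"jaw":-1,"tx":-0.13,"ty":0.18,"tz":-0.6,"ax":0,"ay":0,"az":-0.2},{"jaw":-1,"tx":-0.13,"ty":0.18,"tz":-0.6,"ax":0,"ay":0,"az":-0.2},{"jaw":-1,"tx":-0.13,"ty":0.18,"tz":-0.6,"ax":0,"ay":0,"az":-0.2}]'
python3 -c "
from h import *
snap('wrist','wrist5'); print(manip.get_state()['position'])"; python3 f.py wrist5 .0655
```

```text
clock: 6.02
position: [0.5636, -0.2612, 0.1674]
ee_rot: [0.0, 1.0, 0.028, 0.0]
contact_force: [-0.3, 0.7, -5.6]
width: 0.0185
gripper_force: 61.3
[ 0.56356067 -0.26115444  0.1674345 ]
base 6424 yaw 3.0000000000000004 width 0.12469056843706205 z 0.0384113453832626 centre [ 0.5684 -0.2608] peg [ 0.6183 -0.2582]
foot 5315 yaw 3.25 width 0.08430737169054409 z 0.06557364905789928 centre [ 0.5677 -0.2605] peg [ 0.6176 -0.2577]
```

```bash
python3 -m pendant '[{"jaw":-1,"tx":0.05,"ty":0,"tz":-0.3,"ax":0,"ay":0,"az":0},{"jaw":-1,"tx":0.05,"ty":0,"tz":-0.6,"ax":0,"ay":0,"az":0},{"jaw":-1,"tx":0.05,"ty":0,"tz":-0.9,"ax":0,"ay":0,"az":0},{"jaw":-1,"tx":0.05,"ty":0,"tz":-1.2,"ax":0,"ay":0,"az":0},{"jaw":-1,"tx":0.05,"ty":0,"tz":-1.3,"ax":0,"ay":0,"az":0},{"jaw":-1,"tx":0.05,"ty":0,"tz":-1.3,"ax":0,"ay":0,"az":0}]'
python3 -c "
from h import *
snap('wrist','wrist6'); print(manip.get_state()['position'])"; python3 f.py wrist6 .052
```

```text
clock: 6.82
position: [0.5639, -0.261, 0.1547]
ee_rot: [0.0, 1.0, 0.028, 0.0]
contact_force: [-0.9, 1.5, -3.0]
width: 0.019
gripper_force: 61.6
[ 0.56385917 -0.26098461  0.15463625]
base 7312 yaw 3.25 width 0.1245564656193354 z 0.038453193710696526 centre [ 0.5679 -0.261 ] peg [ 0.6178 -0.2582]
foot 5316 yaw 3.25 width 0.08421315851234612 z 0.05288724627224478 centre [ 0.568  -0.2604] peg [ 0.6179 -0.2576]
```

```bash
python3 -m pendant '[{"jaw":0,"tx":0,"ty":0,"tz":0,"ax":0,"ay":0,"az":0},{"jaw":0.3,"tx":0,"ty":0,"tz":0,"ax":0,"ay":0,"az":0},{"jaw":0.3,"tx":0,"ty":0,"tz":0,"ax":0,"ay":0,"az":0},{"jaw":0.3,"tx":0,"ty":0,"tz":1,"ax":0,"ay":0,"az":0},{"jaw":0.3,"tx":0,"ty":0,"tz":4,"ax":0,"ay":0,"az":0},{"jaw":0.3,"tx":0,"ty":0,"tz":9,"ax":0,"ay":0,"az":0},{"jaw":0.3,"tx":0,"ty":0,"tz":14,"ax":0,"ay":0,"az":0},{"jaw":0.3,"tx":0,"ty":0,"tz":16,"ax":0,"ay":0,"az":0},{"jaw":-1,"tx":-4,"ty":3,"tz":16,"ax":0,"ay":0,"az":0},{"jaw":-1,"tx":-8,"ty":7,"tz":16,"ax":0,"ay":0,"az":0}]' 
python3 -c "
from h import *
snap('wrist','wrist7'); print(manip.get_state()['position'])"; python3 f.py wrist7 .052
python3 -m pendant '[{"jaw":-1,"tx":-2,"ty":5,"tz":0,"ax":0,"ay":-8,"az":0},{"jaw":-1,"tx":-3,"ty":10,"tz":0,"ax":0,"ay":-16,"az":0},{"jaw":-1,"tx":-4,"ty":16,"tz":0,"ax":0,"ay":-24,"az":0},{"jaw":-1,"tx":-4,"ty":21,"tz":0,"ax":0,"ay":-32,"az":0},{"jaw":-1,"tx":-4,"ty":27,"tz":0,"ax":0,"ay":-35,"az":0},{"jaw":-1,"tx":-4,"ty":33,"tz":0,"ax":0,"ay":-35,"az":0},{"jaw":-1,"tx":-4,"ty":36,"tz":0,"ax":0,"ay":-35,"az":0},{"jaw":-1,"tx":-4,"ty":36,"tz":0,"ax":0,"ay":-35,"az":0},{"jaw":-1,"tx":-4,"ty":36,"tz":0,"ax":0,"ay":-35,"az":0}]'
python3 -c "
from h import *
for n in ['wrist','top','scene']: snap(n,n+'8')
print(manip.get_state()['position'],load('wrist8')['pose'])"
```

```text
clock: 8.12
position: [0.4835, -0.1911, 0.315]
ee_rot: [0.0, 1.0, 0.028, 0.001]
contact_force: [0.1, -0.7, -0.3]
width: 0.0199
gripper_force: 0.0
[ 0.47625114 -0.18428076  0.31503349]
base 2719 yaw 2.25 width 0.12435450976067738 z 0.03847377607451441 centre [ 0.5681 -0.2604] peg [ 0.618  -0.2585]
foot 1385 yaw 0.0 width 0.08374435502007171 z 0.05272938382414549 centre [ 0.5698 -0.2574] peg [ 0.6198 -0.2574]
clock: 9.3
position: [0.4437, 0.1689, 0.3146]
ee_rot: [0.009, 0.953, 0.028, 0.3]
contact_force: [1.1, 0.9, -0.9]
width: -0.0002
gripper_force: 0.0
[0.44426915 0.16706595 0.31446218] [[ 0.04628661 -0.95029872  0.30787968  0.42298837]
 [-0.99835231 -0.05447204 -0.0180407   0.17321023]
 [ 0.03391488 -0.30653735 -0.95125424  0.47494524]
 [ 0.          0.          0.          1.        ]]
```

View pics/wrist8.png

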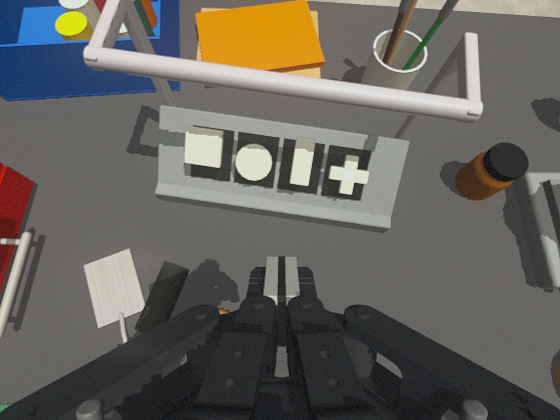

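The wrist view shows the keys unobstructed: square (203,149), round (253,162), bar (302,161) and cross (349,174). The lamp bar is behind them.

```bash
python3 - <<'E'
from h import *
def rect(P):
    (c,s,a)=cv2.minAreaRect((P[:,:2]*1000).astype(np.float32)); return np.round(c,1),np.round(s,1),round(a,1)
for n in ['wrist8','top0','top8','scene8']:
    d=load(n); w=cloud(d);X,Y,Z=np.moveaxis(w,-1,0); print(n)
    br=d['pixels'].min(-1)>130
    M=(br&(X>.55)&(X<.67)&(Y>.03)&(Y<.32)&(Z>.075)&(Z<.15)).astype(np.uint8)
    k,l,st,_=cv2.connectedComponentsWithStats(M)
    for i in range(1,k):
        if st[i,4]<60: continue
        P=w[l==i]; c=np.median(P,0); A=np.c_[P[:,:2]-c[:2],np.ones(len(P))]
        for _ in range(3):
            q=np.linalg.lstsq(A,P[:,2],rcond=None)[0]; r=abs(A@q-P[:,2]); g=r<.004; P=P[g];A=A[g]
        cc=(P.max(0)+P.min(0))/2
        zc=q[2]+q[:2]@(cc[:2]-c[:2]); N=np.array([-q[0],-q[1],1]);N/=np.linalg.norm(N)
        print(len(P),'centre',cc[:2].round(4),'z',zc.round(4),'mean',P.mean(0).round(4),'ext',np.ptp(P,0).round(3),'N',N.round(3))
    L=w[(Z>.225)&(Z<.25)&(X>.57)&(X<.66)&(Y>.02)&(Y<.33)]
    if len(L)>50: print('lamp',np.polyfit(L[:,1],L[:,0],1).round(4),L[:,2].max())
    if n[-1]=='8':
        for nm,a,b in(('handle',.16,.2),('foot',.046,.058)):
            P=w[(Z>a)&(Z<b)&(np.hypot(X-.568,Y+.261)<.09)]
            if len(P)>20: print(nm,len(P),np.median(P[:,2]),rect(P))
E
```

```text
wrist8
1266 centre [0.6347 0.1734] z 0.0973 mean [0.6458 0.1661 0.0934] ext [0.07  0.232 0.025] N [ 0.313 -0.028  0.949]
250 centre [0.6465 0.039 ] z 0.0834 mean [0.6456 0.0374 0.0828] ext [0.027 0.018 0.017] N [-0.558  0.048  0.829]
1013 centre [0.614  0.2048] z 0.0878 mean [0.6135 0.2051 0.0874] ext [0.039 0.046 0.026] N [-0.562  0.049  0.825]
821 centre [0.6014 0.082 ] z 0.0907 mean [0.6012 0.0821 0.0906] ext [0.042 0.05  0.03 ] N [-0.564  0.057  0.824]
lamp [0.1051 0.5945] 0.24616978003589812
foot 381 0.05198901904040043 (array([ 594.6, -217.3]), array([15.6, 75.3]), 81.6)
top0
197 centre [0.6559 0.1907] z 0.0801 mean [0.6594 0.209  0.0808] ext [0.027 0.258 0.01 ] N [-0.396  0.04   0.918]
288 centre [0.6162 0.2678] z 0.1074 mean [0.6161 0.2674 0.1074] ext [0.035 0.044 0.027] N [-0.568  0.056  0.821]
259 centre [0.6119 0.2057] z 0.0861 mean [0.613  0.205  0.0869] ext [0.034 0.046 0.027] N [-0.552  0.052  0.832]
178 centre [0.6023 0.1438] z 0.1047 mean [0.6028 0.1444 0.1049] ext [0.038 0.025 0.028] N [-0.559  0.065  0.827]
211 centre [0.5992 0.0823] z 0.0891 mean [0.6003 0.0825 0.0
[... 832 characters left out ...]
390091823167665 (array([ 567.5, -259.8]), array([69.5, 20.5]), 3.4)
foot 812 0.05216986578863364 (array([ 568.3, -260.3]), array([131.5,  84.7]), 3.8)
scene8
70 centre [0.6135 0.2639] z 0.1055 mean [0.6141 0.2636 0.106 ] ext [0.033 0.049 0.026] N [-0.58   0.072  0.812]
57 centre [0.6103 0.2055] z 0.0847 mean [0.6121 0.2034 0.0861] ext [0.03  0.042 0.021] N [-0.554  0.065  0.83 ]
76 centre [0.5969 0.078 ] z 0.0871 mean [0.5995 0.0772 0.089 ] ext [0.034 0.05  0.026] N [-0.558  0.025  0.83 ]
lamp [0.1093 0.6003] 0.24680973598497435
handle 424 0.1816645938397634 (array([ 567.4, -262.6]), array([72.2, 23.1]), 3.7)
foot 883 0.051264097857979696 (array([ 567.2, -263.1]), array([132.7,  85.7]), 4.0)
```

```bash
cat > g.py <<'E'
from h import *
from scipy.spatial.transform import Rotation as R
psi=np.radians(-5.5);t=np.radians(35)
d=np.array([np.sin(t)*np.cos(psi),np.sin(t)*np.sin(psi),-np.cos(t)])
y=np.array([-np.sin(psi),np.cos(psi),0])
K=dict(round=[.6135,.205,.0874],bar=[.604,.1445,.1055],square=[.616,.267,.1074])
E
python3 - <<'E'
from g import *
s=manip.get_state(); q=s['ee_rot']; Rc=R.from_quat([q[1],q[2],q[3],q[0]])
print('cur x,y,z',Rc.as_matrix().T.round(3).tolist(),s['qpos'].round(2))
yt=y; T=np.c_[np.cross(yt,d),yt,d]; Rt=R.from_matrix(T)
rv=(Rt*Rc.inv()).as_rotvec(degrees=True); print('rv',rv,np.linalg.norm(rv), 'half',rv/2)
p=s['position']
for k in K:
    c=np.array(K[k]); print(k,'pre150',((c-.15*d-p)*100).round(1),(c-.15*d).round(3))
E
```

```text
cur x,y,z [[0.818, 0.054, 0.573], [0.043, -0.999, 0.033], [0.574, -0.002, -0.819]] [ 0.38 -0.19  1.96 -0.3   0.82  2.04]
rv [-98.94259902   4.94472062 141.10039903] 172.40478754797255 half [-49.47129951   2.47236031  70.55019951]
round pre150 [  8.4   4.6 -10.4] [0.528 0.213 0.21 ]
bar pre150 [ 7.4 -1.4 -8.6] [0.518 0.153 0.228]
square pre150 [ 8.6 10.8 -8.4] [0.53  0.275 0.23 ]
```

```bash
python3 -m pendant '[{"jaw":-1,"tx":0,"ty":0,"tz":0,"ax":-5.5,"ay":0.3,"az":7.84},{"jaw":-1,"tx":0,"ty":0,"tz":0,"ax":-11,"ay":0.55,"az":15.68},{"jaw":-1,"tx":0,"ty":0,"tz":0,"ax":-16.5,"ay":0.82,"az":23.5},{"jaw":-1,"tx":0,"ty":0,"tz":0,"ax":-22,"ay":1.1,"az":31.4},{"jaw":-1,"tx":0,"ty":0,"tz":0,"ax":-27.5,"ay":1.37,"az":39.2},{"jaw":-1,"tx":0,"ty":0,"tz":0,"ax":-33,"ay":1.65,"az":47},{"jaw":-1,"tx":0,"ty":0,"tz":0,"ax":-38.5,"ay":1.92,"az":54.9},{"jaw":-1,"tx":0,"ty":0,"tz":0,"ax":-44,"ay":2.2,"az":62.7},{"jaw":-1,"tx":0,"ty":0,"tz":0,"ax":-49.5,"ay":2.47,"az":70.5},{"jaw":-1,"tx":0,"ty":0,"tz":0,"ax":-49.5,"ay":2.47,"az":70.5}]'
python3 -m pendant '[{"jaw":-1,"tx":0,"ty":0,"tz":0,"ax":-5.5,"ay":0.3,"az":7.84},{"jaw":-1,"tx":0,"ty":0,"tz":0,"ax":-11,"ay":0.55,"az":15.68},{"jaw":-1,"tx":0,"ty":0,"tz":0,"ax":-16.5,"ay":0.82,"az":23.5},{"jaw":-1,"tx":0,"ty":0,"tz":0,"ax":-22,"ay":1.1,"az":31.4},{"jaw":-1,"tx":0,"ty":0,"tz":0,"ax":-27.5,"ay":1.37,"az":39.2},{"jaw":-1,"tx":0,"ty":0,"tz":0,"ax":-33,"ay":1.65,"az":47},{"jaw":-1,"tx":0,"ty":0,"tz":0,"ax":-38.5,"ay":1.92,"az":54.9},{"jaw":-1,"tx":0,"ty":0,"tz":0,"ax":-44,"ay":2.2,"az":62.7},{"jaw":-1,"tx":0,"ty":0,"tz":0,"ax":-49.5,"ay":2.47,"az":70.5},{"jaw":-1,"tx":0,"ty":0,"tz":0,"ax":-49.5,"ay":2.47,"az":70.5}]'
cat > st.py <<'E'
from g import *
import sys
s=manip.get_state(); q=s['ee_rot']; Rc=R.from_quat([q[1],q[2],q[3],q[0]]); p=s['position']
T=np.c_[np.cross(y,d),y,d]; rv=(R.from_matrix(T)*Rc.inv()).as_rotvec(degrees=True)
print(s['clock'],p.round(4),'z',Rc.as_matrix()[:,2].round(3),'rv left',rv.round(1),s['qpos'].round(2),'F along normal',-(s['contact_force']@d).round(2))
for k in K: 
    c=np.array(K[k]); e=c-p; print(k,'to 40mm pre',((e-.04*d)*100).round(2),'along d mm',(e@d*1000).round(1),'row off',(e@y*1000).round(1),'slope off',(e@np.cross(y,d)*1000).round(1))
E
python3 st.py
```

```text
clock: 10.7
position: [0.4444, 0.1671, 0.3144]
ee_rot: [0.212, 0.685, 0.669, 0.195]
contact_force: [-0.4, 0.0, 1.2]
width: 0.0003
gripper_force: 0.0
clock: 11.95
position: [0.4441, 0.1679, 0.3143]
ee_rot: [0.301, 0.048, 0.952, -0.015]
contact_force: [0.6, -0.4, -0.4]
width: 0.0002
gripper_force: 0.0
11.95 [0.4441 0.1679 0.3143] z [ 0.571 -0.058 -0.819] rv left [0.  0.1 0.3] [ 0.44 -0.17  1.94 -0.4   0.87 -0.84] F along normal -0.72
round to 40mm pre [ 14.66   3.93 -19.41] along d mm 280.6 row off 53.2 slope off -5.1
bar to 40mm pre [ 13.71  -2.12 -17.6 ] along d mm 263.6 row off -7.9 slope off -12.5
square to 40mm pre [ 14.91  10.13 -17.41] along d mm 262.2 row off 115.1 slope off -13.7
```

```bash
python3 -m pendant '[{"jaw":-1,"tx":1,"ty":5,"tz":0,"ax":0,"ay":0,"az":0},{"jaw":-1,"tx":3.5,"ty":5,"tz":-4,"ax":0,"ay":0,"az":0},{"jaw":-1,"tx":6,"ty":4.8,"tz":-7.5,"ax":0,"ay":0,"az":0},{"jaw":-1,"tx":8.5,"ty":4.5,"tz":-11,"ax":0,"ay":0,"az":0},{"jaw":-1,"tx":11.5,"ty":4.2,"tz":-15,"ax":0,"ay":0,"az":0},{"jaw":-1,"tx":13.5,"ty":4,"tz":-18,"ax":0,"ay":0,"az":0},{"jaw":-1,"tx":14.66,"ty":3.93,"tz":-19.4,"ax":0,"ay":0,"az":0},{"jaw":-1,"tx":14.66,"ty":3.93,"tz":-19.4,"ax":0,"ay":0,"az":0},{"jaw":-1,"tx":14.66,"ty":3.93,"tz":-19.4,"ax":0,"ay":0,"az":0}]'
python3 st.py; python3 -c "
from h import *
snap('scene','s9')
im=load('s9')['pixels'][120:300,230:430]; cv2.imwrite('pics/s9c.png',cv2.resize(im,None,fx=3,fy=3))"
```

```text
clock: 13.08
position: [0.5908, 0.2079, 0.121]
ee_rot: [0.301, 0.046, 0.952, -0.015]
contact_force: [0.9, -0.9, -0.7]
width: -0.0001
gripper_force: 0.0
13.075 [0.5908 0.2079 0.121 ] z [ 0.572 -0.057 -0.818] rv left [0.1 0.1 0.1] [ 0.38  0.27  2.03 -0.78  0.39 -0.43] F along normal -1.13
round to 40mm pre [-0.01 -0.07 -0.08] along d mm 40.6 row off -0.8 slope off 0.5
bar to 40mm pre [-0.96 -6.12  1.73] along d mm 23.7 row off -61.9 slope off -6.9
square to 40mm pre [0.24 6.13 1.92] along d mm 22.3 row off 61.2 slope off -8.2
```

View pics/s9c.png

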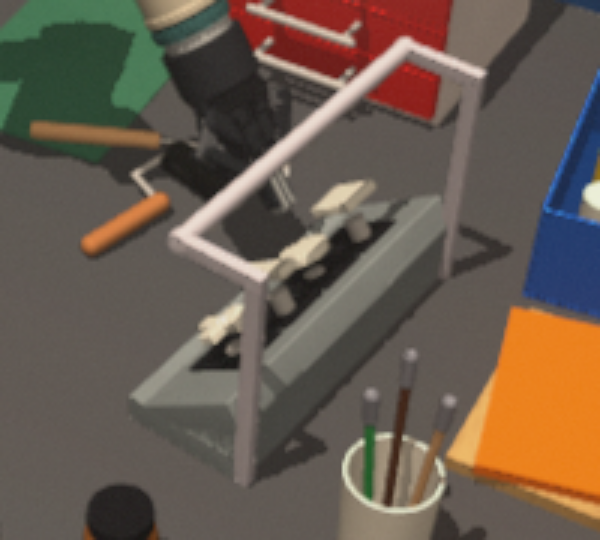

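The crop shows the tool leaning square to the panel over the round key at about (290,205), below the lamp bar and clear of its posts.

```bash
python3 -m pendant '[{"jaw":-1,"tx":1.1,"ty":-0.11,"tz":-1.6,"ax":0,"ay":0,"az":0},{"jaw":-1,"tx":2,"ty":-0.19,"tz":-2.87,"ax":0,"ay":0,"az":0},{"jaw":-1,"tx":2.2,"ty":-0.21,"tz":-3.15,"ax":0,"ay":0,"az":0},{"jaw":-1,"tx":2.4,"ty":-0.23,"tz":-3.44,"ax":0,"ay":0,"az":0},{"jaw":-1,"tx":2.52,"ty":-0.24,"tz":-3.6,"ax":0,"ay":0,"az":0},{"jaw":-1,"tx":2.52,"ty":-0.24,"tz":-3.6,"ax":0,"ay":0,"az":0},{"jaw":-1,"tx":2.52,"ty":-0.24,"tz":-3.6,"ax":0,"ay":0,"az":0}]'; python3 st.py
```

```text
clock: 14.0
position: [0.616, 0.206, 0.085]
ee_rot: [0.301, 0.045, 0.952, -0.015]
contact_force: [-0.2, 0.5, 3.0]
width: -0.0001
gripper_force: 1.3
14.0 [0.616 0.206 0.085] z [ 0.572 -0.057 -0.818] rv left [ 0.1  0.1 -0. ] [ 0.36  0.35  2.03 -0.92  0.32 -0.3 ] F along normal 2.55
round to 40mm pre [-2.53  0.12  3.52] along d mm -3.4 row off -1.3 slope off 0.5
bar to 40mm pre [-3.48 -5.93  5.33] along d mm -20.3 row off -62.4 slope off -6.9
square to 40mm pre [-2.28  6.32  5.52] along d mm -21.7 row off 60.7 slope off -8.1
```

```bash
python3 -m pendant '[{"jaw":-1,"tx":0.2,"ty":-0.02,"tz":-0.29,"ax":0,"ay":0,"az":0},{"jaw":-1,"tx":0.4,"ty":-0.04,"tz":-0.57,"ax":0,"ay":0,"az":0},{"jaw":-1,"tx":0.4,"ty":-0.04,"tz":-0.57,"ax":0,"ay":0,"az":0},{"jaw":-1,"tx":0.4,"ty":-0.04,"tz":-0.57,"ax":0,"ay":0,"az":0}]'; python3 st.py
```

```text
clock: 14.5
position: [0.6202, 0.2056, 0.0789]
ee_rot: [0.301, 0.045, 0.952, -0.016]
contact_force: [-2.6, -0.0, 5.2]
width: -0.0002
gripper_force: 3.0
14.5 [0.6202 0.2056 0.0789] z [ 0.572 -0.057 -0.818] rv left [ 0.1  0.1 -0. ] [ 0.35  0.36  2.03 -0.95  0.31 -0.27] F along normal 5.69
round to 40mm pre [-2.95  0.16  4.12] along d mm -10.7 row off -1.3 slope off 0.5
bar to 40mm pre [-3.9  -5.89  5.93] along d mm -27.6 row off -62.4 slope off -6.8
square to 40mm pre [-2.7   6.36  6.12] along d mm -29.1 row off 60.7 slope off -8.1
```

```bash
python3 -m pendant '[{"jaw":-1,"tx":0,"ty":0,"tz":0,"ax":0,"ay":0,"az":0},{"jaw":-1,"tx":0,"ty":0,"tz":0,"ax":0,"ay":0,"az":0},{"jaw":-1,"tx":-0.6,"ty":0.06,"tz":0.86,"ax":0,"ay":0,"az":0},{"jaw":-1,"tx":-2.3,"ty":0.2,"tz":3.3,"ax":0,"ay":0,"az":0},{"jaw":-1,"tx":-4,"ty":0.38,"tz":5.73,"ax":0,"ay":0,"az":0},{"jaw":-1,"tx":-4,"ty":-2,"tz":6.2,"ax":0,"ay":0,"az":0},{"jaw":-1,"tx":-3.65,"ty":-5.9,"tz":6.1,"ax":0,"ay":0,"az":0},{"jaw":-1,"tx":-3.65,"ty":-5.9,"tz":6.1,"ax":0,"ay":0,"az":0},{"jaw":-1,"tx":-3.65,"ty":-5.9,"tz":6.1,"ax":0,"ay":0,"az":0}]'; python3 st.py
```

```text
clock: 15.62
position: [0.5833, 0.1463, 0.1392]
ee_rot: [0.301, 0.045, 0.953, -0.016]
contact_force: [-0.2, 0.6, -0.1]
width: 0.0002
gripper_force: 0.0
15.625 [0.5833 0.1463 0.1392] z [ 0.571 -0.057 -0.819] rv left [0.2 0.  0. ] [ 0.25  0.19  2.08 -0.61  0.35 -0.7 ] F along normal 0.02
round to 40mm pre [ 0.73  6.09 -1.9 ] along d mm 56.4 row off 61.3 slope off 9.7
bar to 40mm pre [-0.22  0.04 -0.09] along d mm 39.5 row off 0.2 slope off 2.3
square to 40mm pre [ 0.98 12.29  0.1 ] along d mm 38.0 row off 123.2 slope off 1.1
```

```bash
python3 -m pendant '[{"jaw":-1,"tx":1.1,"ty":-0.11,"tz":-1.6,"ax":0,"ay":0,"az":0},{"jaw":-1,"tx":1.9,"ty":-0.18,"tz":-2.7,"ax":0,"ay":0,"az":0},{"jaw":-1,"tx":2.2,"ty":-0.21,"tz":-3.15,"ax":0,"ay":0,"az":0},{"jaw":-1,"tx":2.43,"ty":-0.23,"tz":-3.48,"ax":0,"ay":0,"az":0},{"jaw":-1,"tx":2.43,"ty":-0.23,"tz":-3.48,"ax":0,"ay":0,"az":0},{"jaw":-1,"tx":2.43,"ty":-0.23,"tz":-3.48,"ax":0,"ay":0,"az":0}]'; python3 st.py|sed -n '1p;3p'
python3 -m pendant '[{"jaw":-1,"tx":0.2,"ty":-0.02,"tz":-0.29,"ax":0,"ay":0,"az":0},{"jaw":-1,"tx":0.4,"ty":-0.04,"tz":-0.57,"ax":0,"ay":0,"az":0},{"jaw":-1,"tx":0.4,"ty":-0.04,"tz":-0.57,"ax":0,"ay":0,"az":0},{"jaw":-1,"tx":0.4,"ty":-0.04,"tz":-0.57,"ax":0,"ay":0,"az":0}]'; python3 st.py
```

```text
clock: 16.38
position: [0.6074, 0.1444, 0.1052]
ee_rot: [0.301, 0.045, 0.952, -0.016]
contact_force: [-2.2, 1.2, 1.9]
width: 0.0001
gripper_force: 1.0
16.375 [0.6074 0.1444 0.1052] z [ 0.572 -0.057 -0.818] rv left [ 0.2  0.1 -0. ] [ 0.23  0.27  2.08 -0.76  0.27 -0.56] F along normal 2.86
bar to 40mm pre [-2.62  0.23  3.31] along d mm -2.2 row off -0.3 slope off 2.6
clock: 16.88
position: [0.6117, 0.1439, 0.0993]
ee_rot: [0.301, 0.045, 0.952, -0.016]
contact_force: [-3.9, 3.0, 4.8]
width: 0.0001
gripper_force: 2.8
16.875 [0.6117 0.1439 0.0993] z [ 0.572 -0.057 -0.818] rv left [ 0.1  0.1 -0. ] [ 0.23  0.29  2.08 -0.79  0.26 -0.53] F along normal 6.31
round to 40mm pre [-2.1   6.33  2.08] along d mm 7.5 row off 61.0 slope off 10.1
bar to 40mm pre [-3.05  0.28  3.89] along d mm -9.5 row off -0.1 slope off 2.7
square to 40mm pre [-1.85 12.53  4.08] along d mm -10.9 row off 123.0 slope off 1.5
```

```bash
python3 -m pendant '[{"jaw":-1,"tx":0,"ty":0,"tz":0,"ax":0,"ay":0,"az":0},{"jaw":-1,"tx":0,"ty":0,"tz":0,"ax":0,"ay":0,"az":0},{"jaw":-1,"tx":-0.6,"ty":0.06,"tz":0.86,"ax":0,"ay":0,"az":0},{"jaw":-1,"tx":-2.3,"ty":0.2,"tz":3.3,"ax":0,"ay":0,"az":0},{"jaw":-1,"tx":-3.4,"ty":0.5,"tz":4.9,"ax":0,"ay":0,"az":0},{"jaw":-1,"tx":-2.9,"ty":5.5,"tz":4.9,"ax":0,"ay":0,"az":0},{"jaw":-1,"tx":-2.4,"ty":10.5,"tz":4.6,"ax":0,"ay":0,"az":0},{"jaw":-1,"tx":-1.85,"ty":12.5,"tz":4.08,"ax":0,"ay":0,"az":0},{"jaw":-1,"tx":-1.85,"ty":12.5,"tz":4.08,"ax":0,"ay":0,"az":0},{"jaw":-1,"tx":-1.85,"ty":12.5,"tz":4.08,"ax":0,"ay":0,"az":0}]'; python3 st.py
```

```text
clock: 18.12
position: [0.5927, 0.2674, 0.1394]
ee_rot: [0.3, 0.045, 0.953, -0.017]
contact_force: [-0.6, 0.0, 0.1]
width: -0.0002
gripper_force: 0.0
18.125 [0.5927 0.2674 0.1394] z [ 0.57  -0.059 -0.819] rv left [ 0.3 -0.   0. ] [ 0.5   0.29  1.94 -0.73  0.51 -0.41] F along normal 0.46
round to 40mm pre [-0.2  -6.02 -1.92] along d mm 57.9 row off -60.2 slope off 8.0
bar to 40mm pre [ -1.15 -12.07  -0.11] along d mm 40.9 row off -121.3 slope off 0.6
square to 40mm pre [0.05 0.18 0.08] along d mm 39.5 row off 1.8 slope off -0.7
```

```bash
python3 -m pendant '[{"jaw":-1,"tx":1.1,"ty":0,"tz":-1.6,"ax":0,"ay":0,"az":0},{"jaw":-1,"tx":1.9,"ty":-0.08,"tz":-2.7,"ax":0,"ay":0,"az":0},{"jaw":-1,"tx":2.2,"ty":-0.11,"tz":-3.15,"ax":0,"ay":0,"az":0},{"jaw":-1,"tx":2.43,"ty":-0.13,"tz":-3.48,"ax":0,"ay":0,"az":0},{"jaw":-1,"tx":2.43,"ty":-0.13,"tz":-3.48,"ax":0,"ay":0,"az":0},{"jaw":-1,"tx":2.43,"ty":-0.13,"tz":-3.48,"ax":0,"ay":0,"az":0}]'; python3 st.py|sed -n '1p;4p'
python3 -m pendant '[{"jaw":-1,"tx":0.2,"ty":-0.02,"tz":-0.29,"ax":0,"ay":0,"az":0},{"jaw":-1,"tx":0.4,"ty":-0.04,"tz":-0.57,"ax":0,"ay":0,"az":0},{"jaw":-1,"tx":0.4,"ty":-0.04,"tz":-0.57,"ax":0,"ay":0,"az":0},{"jaw":-1,"tx":0.4,"ty":-0.04,"tz":-0.57,"ax":0,"ay":0,"az":0}]'; python3 st.py
```

```text
clock: 18.88
position: [0.6172, 0.2672, 0.1055]
ee_rot: [0.301, 0.045, 0.952, -0.016]
contact_force: [-2.0, -0.8, 0.9]
width: 0.0003
gripper_force: 1.0
18.875 [0.6172 0.2672 0.1055] z [ 0.572 -0.057 -0.818] rv left [ 0.2  0.1 -0. ] [ 0.47  0.36  1.94 -0.81  0.44 -0.33] F along normal 1.86
square to 40mm pre [-2.4   0.2   3.47] along d mm -2.2 row off -0.4 slope off -0.2
clock: 19.38
position: [0.6214, 0.2671, 0.0996]
ee_rot: [0.301, 0.045, 0.952, -0.016]
contact_force: [-3.8, -1.0, 4.9]
width: 0.0
gripper_force: 2.7
19.375 [0.6214 0.2671 0.0996] z [ 0.572 -0.057 -0.818] rv left [ 0.2  0.1 -0. ] [ 0.47  0.37  1.94 -0.83  0.43 -0.31] F along normal 6.08
round to 40mm pre [-3.08 -5.99  2.05] along d mm 8.9 row off -62.6 slope off 8.6
bar to 40mm pre [ -4.03 -12.04   3.86] along d mm -8.0 row off -123.7 slope off 1.2
square to 40mm pre [-2.83  0.21  4.05] along d mm -9.4 row off -0.6 slope off -0.0
```

```bash
python3 -m pendant '[{"jaw":-1,"tx":0,"ty":0,"tz":0,"ax":0,"ay":0,"az":0},{"jaw":-1,"tx":0,"ty":0,"tz":0,"ax":0,"ay":0,"az":0},{"jaw":-1,"tx":-0.6,"ty":0.06,"tz":0.86,"ax":0,"ay":0,"az":0},{"jaw":-1,"tx":-2.3,"ty":0.2,"tz":3.3,"ax":0,"ay":0,"az":0},{"jaw":-1,"tx":-5,"ty":0.4,"tz":7.2,"ax":0,"ay":0,"az":0},{"jaw":-1,"tx":-8,"ty":0.5,"tz":11.5,"ax":0,"ay":0,"az":0},{"jaw":-1,"tx":-11,"ty":0.5,"tz":15.8,"ax":0,"ay":0,"az":0},{"jaw":-1,"tx":-12,"ty":0.5,"tz":17.2,"ax":0,"ay":0,"az":0},{"jaw":-1,"tx":-12,"ty":0.5,"tz":17.2,"ax":0,"ay":0,"az":0},{"jaw":-1,"tx":-12,"ty":0.5,"tz":17.2,"ax":0,"ay":0,"az":0}]'
python3 - <<'E'
from h import *
d=snap('top','top9'); w=cloud(d);X,Y,Z=np.moveaxis(w,-1,0); w0=cloud(load('top8'))
for nm,u,v in [('sq',177,186),('rd',205,189),('bar',231,187),('cross',258,190),('pot',399,212)]: print(nm,(w[v-3:v+4,u-3:u+4,2]-w0[v-3:v+4,u-3:u+4,2]).mean().round(4))
P=w[(Z>.046)&(Z<.058)&(np.hypot(X-.568,Y+.261)<.09)]; print(np.median(P[:,2]),cv2.minAreaRect((P[:,:2]*1000).astype(np.float32)))
E
```

```text
clock: 20.62
position: [0.5012, 0.2717, 0.2694]
ee_rot: [0.3, 0.045, 0.953, -0.017]
contact_force: [-0.1, 0.4, 0.4]
width: -0.0001
gripper_force: 0.0
sq 0.0
rd -0.0005
bar -0.0001
cross 0.0003
pot 0.0003
0.05234861390964057 ((567.978515625, -260.39471435546875), (130.97914123535156, 84.99862670898438), 3.242017984390259)
```

View pics/top9.png

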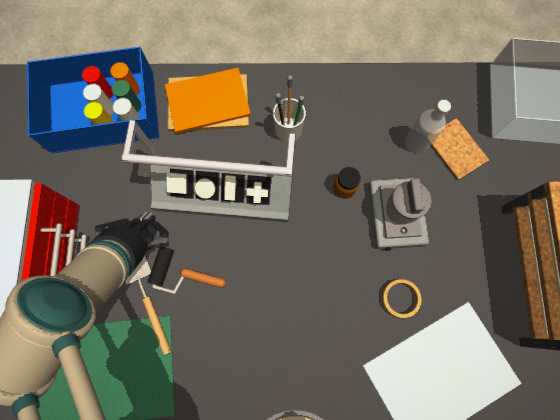

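The final view shows the pot home on the base at (410,205), all four keys up at (177–258, 187), the bystanders where they were, and the arm clear.

```bash
python3 -c "
from rig import manip
print(manip.sign_off())"
```

```text
the job is handed in; nothing more can be done
None
```

I set the pot fully home on the drive base and let it go, then pressed the round, bar and square keys in turn, each to an estimated 9–10 mm at about 6 N; all four keys were up and nothing else had visibly moved when I handed the job in at about 20.6 s (no verdict was returned).

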